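# Pop the push-push sample hatch and leave it standing open

## Task

Two look-alike units stand on the lab bench. With your fingertips, press the round pad at the front edge of the sample hatch (the one with the round window, not the ribbed one) all the way down once, then let go and move away so that the hatch pops up. Watch it stand fully open for about three seconds before you finish; do not press it shut again, leave the ribbed hatch shut, and leave everything else on the bench where it stands.

Things in the scene. Friction and masses are not known exactly. Their poses are not given: they have to be found in the camera images.
- sample_unit: White box-shaped bench unit, 170 (its x) by 140 (its y) mm, walls 96 mm high, fixed. Its hatch, a grey lid over the whole top, has ONE ROUND dark WINDOW (68 mm across with metal rim) in the middle and a round pad at the front. Origin: centre of the underside; x points from the front (pad) to the hinge, z up. It stands left or right of the other unit, turned by up to 0.4 rad.
- sample_hatch (a joint): Angle of the windowed hatch (rad): 0 shut and latched, negative pressed in (stop -0.066), 1.05 fully open. Push-push latch: press the pad about 7 mm down (stop at 8.4 mm; light spring, about 2 N), let go, and a spring swings the lid up and back in about 1.5 s; it stays open by itself. It follows a finger that withdraws slowly. Pushing it fully down again would latch it shut.
- sample_press (a point): Centre of the top of the pad on the sample hatch: black rubber disc, 26 mm across, 2 mm high, 116 mm above the bench when shut, 128 mm forward of the hinge (level, parallel to the unit's y, 68 mm behind its centre, 110 mm up). Moves with the lid, which is 6 mm thick, 136 mm wide and reaches 150 mm forward of the hinge; open, its front edge is about 240 mm above the bench.
- battery_unit: The other unit: same casing, size, hinge, pad and latch, but its grey lid has five parallel metal RIBS across it instead of a window. Fixed to the bench. Origin: centre of the underside; x from front to hinge. Must stay shut.
- battery_hatch (a joint): Angle of the ribbed hatch (rad): 0 = shut and latched, and it must stay so.
- bottle: Amber bottle with white cap, 42 mm across, 95 mm tall, standing loose in front of the units. Origin: centre of the underside. Leave alone.
- tube_rack: White rack with ten holes, 75 by 155 by 36 mm, loose, at the right of the units, beyond the beaker. Origin: centre of the underside. Leave alone.
- tip_box: White box with a blue lid, 87 by 122 by 78 mm, loose, at the left of the units. Origin: centre of the underside. Leave alone.
- beaker: Clear plastic beaker, 72 mm across, 80 mm tall, loose, at the right of the units. Origin: centre of the underside. Leave alone.
- sample_catch (a joint): Sideways place (m) of the latch's small steel catch, inside the unit below the sample hatch: 0 while latched; a full press drives it to about +0.006, and the opening hatch then carries it to about -0.010, ready to catch again when the hatch is pushed down. It moves by itself and need not be touched.

How it is judged:
By the outcome, as a careful person would: the job done as asked, in the order asked, and still so for the second after the job is handed in, with the robot touching nothing.
It also fails if it takes over 32 s, if anything falls off the work surface, if the arm or the gripper's body presses on something with over 40 N, if the wrist force passes 120 N, or if a joint passes its speed limit or range.

## Robot

A 6-joint arm with a two-finger parallel gripper is mounted at the origin on the work surface. World frame = base frame: x ahead of the robot, y to its left, z up, the work surface at z = 0. Lengths are in mm, angles in rad, forces in N, time in s.
With the tool pointing down it reaches from about 350 to 875 mm from the base axis. Payload 4.2 kg.
Tool frame: the origin (TCP) lies at the very end of the fingers, on their centre line; the grasp point (between the pads) lies 19 mm behind it (arm.tcp_to_grasp is the x of the grasp point in the tool frame, in mm); x points along the fingers, z is the direction in which the jaws open and shut, and the axes are right-handed (so a half turn about x gives the same grasp; the last joint's range is limited). The gripper opens to 85 mm and grips with 20 to 120 N. Pads are 22 mm wide; open, the fingers measure 114 mm over their backs; the gripper's body (76 mm by 85 mm) begins 54 mm behind the grasp point. The pads swing forward as they close: fully open they stand 13 mm farther back than shut.
Start: joints at [1.517, 0.385, 0.008, 0, -1.194, -0.259], TCP at [192.295, 594.661, 231.312] pointing down, gripper open.
Joint ranges: [-3.14, 3.14], [-1.21, 2.06], [-1.07, 1.41], [-3.16, 2.05], [-2.99, -0.16], [-3.1, 3.1]. Speed limits (rad/s): [2.79, 2.79, 3.14, 3.14, 3.14, 3.14].

## Interface

Orientations are given as a unit quaternion [x, y, z, w].
In Python, from bench import status, get_image, job, arm gives the robot as it stands.
- The arm moves only by the tool apply_moves, never from a script. Its argument "targets" is text: rows parted by semicolons, each of 5 numbers parted by spaces: the shift along the tool's x, y, z in mm, then the turn about the tool's x in degrees, then the gripper's target within -1 to 1 (shut at 1, half-way at 0, fully open at -1). In form: dx dy dz spin hand; .... A call has 1 to 10 rows; each row is the pose to reach, as a shift and turn from the pose commanded when the call began, along the tool's axes at that moment; what a row does not reach only later rows make up. A row lasts 1/12 s, in which the tool goes at most 41.7 mm and 7.16 degrees, less where a joint would pass 70% of its speed; a pose out of reach is approached as far as the arm can. A call with a gripper value outside its range is refused whole. The fingers move at their own pace and stop on an object; the grip force is fixed at half the most. Time passes only in rows, so rows that repeat a pose let the fingers close. It gives the time, the measured TCP pose, the force and the opening at its end, in the units of the state.
- status.read_state(): the state, without advancing time (a new reading comes with each control period).
- get_image(name): name is "side" or "top" or "wrist"; returns a dict with "img" (400x640x3 uint8, red, green, blue), "mtx" (3x3 intrinsics, pixels), "k1" (the pictures are not rectified: a ray, as slopes to the right and down, at radius r is drawn at 1 + k1 r^2 times it, then the intrinsics apply), "world_from_camera" (4x4, takes a point from camera to world coordinates). Camera axes: x right, y down, z forward; pixel columns grow to the right and rows downward; lengths in mm; the calibration is good to about 2 mm. A picture is of the moment at which its call begins. There is no depth.
- job.job_done(): hands the job in, once; it reports no verdict.
The state is a dict: "clock": time; "joints": joint angles; "joint_vel": joint speeds; "joint_efforts": joint torques, N m; "position": TCP position; "ee_rot": TCP orientation; "contact_force": force on the tool from outside, world axes, zero at the start; "wrist_torque": the same for the moment, N m; "gripper_width": finger opening in mm.
Only numpy, scipy, OpenCV 4.12 (cv2) and the standard library are available. Lean on these libraries where they do the work, as an engineer would, in place of code of your own. Each camera call takes 0.05 s, during which the arm holds its last target.

## Working session

There is one attempt and no reset: what is moved stays moved. The work goes in short steps, Python scripts to look and compute and a tool call to move; the robot and the scene stay as the last step left them, time stands still between calls to the robot, and variables do not carry over. Pictures are saved under pics/ and viewed, and the job is handed in when it is done.

Besides the shell and the picture viewer there is one more tool, called after "Emit:" in YAML: its name, and indented under it one key for each argument. apply_moves: Moves the arm, as the interface text tells. Its arguments: {"type":"object","properties":{"targets":{"type":"string"}},"required":["targets"]}

```bash
mkdir -p pics; python3 - <<'E'
from bench import status,get_image
import cv2
for n in("top","side"):
    d=get_image(n);cv2.imwrite(f"pics/{n}1.png",d["img"][:,:,::-1]);print(n,d["mtx"].tolist(),d["k1"],d["world_from_camera"].round(3).tolist())
print(status.read_state())
E
```

```text
top [[426.4060307109837, 0.0, 318.26086244806055], [0.0, 426.4060307109837, 190.66880287686345], [0.0, 0.0, 1.0]] -0.10607715863168633 [[-0.012, -0.993, 0.114, 384.379], [-1.0, 0.013, 0.005, 5.479], [-0.006, -0.114, -0.994, 1513.446], [0.0, 0.0, 0.0, 1.0]]
side [[417.5417378433857, 0.0, 314.3241423650075], [0.0, 417.5417378433857, 201.93959521301156], [0.0, 0.0, 1.0]] -0.004332702394406024 [[0.74, -0.422, 0.524, -189.389], [-0.672, -0.44, 0.595, -837.015], [-0.02, -0.793, -0.609, 963.455], [0.0, 0.0, 0.0, 1.0]]
{'clock': 0.1, 'joints': array([ 1.51659557e+00,  3.85471713e-01,  6.73984285e-03, -4.21684589e-04,
       -1.19398473e+00, -2.58590898e-01]), 'joint_vel': array([-0.00154343, -0.00299728,  0.00092494,  0.00044655, -0.00099233,
       -0.00094575]), 'joint_efforts': array([-2.32892762e-04, -3.93320954e+01,  1.88928616e+01,  4.19782698e+00,
       -2.59996094e-03,  8.54279079e-06]), 'position': array([192.15442184, 594.17528886, 230.32887441]), 'ee_rot': array([-0.57127308, -0.41553429,  0.5723452 , -0.41641241]), 'contact_force': array([ 0.5752371 ,  0.00307309, -0.11599278]), 'wrist_torque': array([-0.00763467, -0.02467537,  0.02026733]), 'gripper_width': 85.41200193318241}
```

View pics/top1.png

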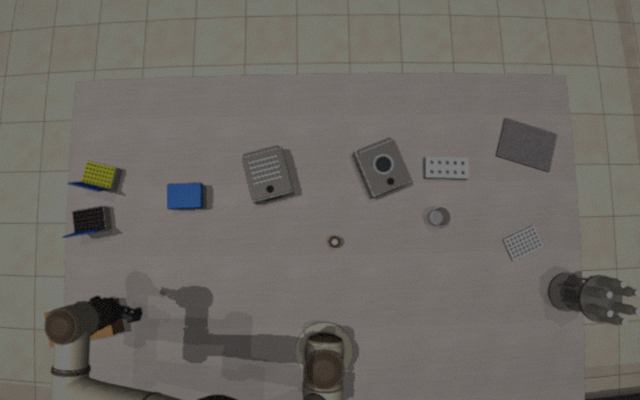

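View pics/side1.png

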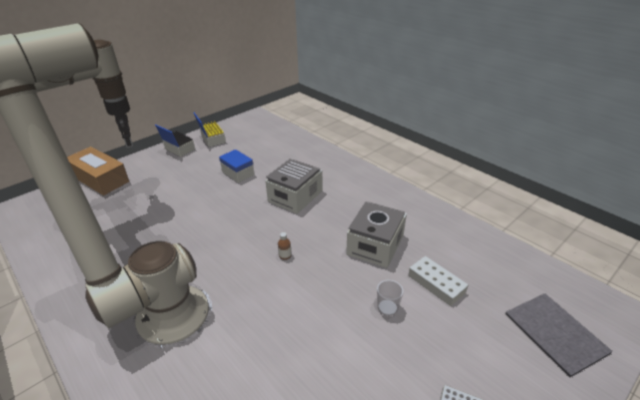

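The top view shows the sample unit on the right, with its window at about (383,163) and its pad at about (390,181). The ribbed unit is at about (268,173). In the side view the sample pad is at about (371,229). Next I measure these more precisely.

```bash
cat > h.py <<'E'
import numpy as np,cv2
def ray(d,uv):
    k=d["mtx"];x=np.array([(uv[0]-k[0,2])/k[0,0],(uv[1]-k[1,2])/k[1,1]])
    s=cv2.undistortPoints(np.array([[uv]],float),k,np.array([d["k1"],0,0,0]),criteria=(3,50,1e-10))[0,0]
    T=d["world_from_camera"];return T[:3,3],T[:3,:3]@np.r_[s,1]
def onz(d,uv,z):
    o,v=ray(d,uv);return o+v*(z-o[2])/v[2]
def blobs(d,box,thr,mn=15):
    x0,y0,x1,y1=box;g=d["img"][y0:y1,x0:x1].max(2)
    n,l,s,c=cv2.connectedComponentsWithStats((g<thr).astype(np.uint8))
    return [((c[i]+[x0,y0]).round(2).tolist(),s[i].tolist()) for i in range(1,n) if s[i][4]>=mn]
E
python3 - <<'E'
from bench import get_image
from h import *
t=get_image("top");s=get_image("side")
for thr in(40,50,60):
    print(thr,"top",[(b,onz(t,b[0],116).round(1).tolist()) for b in blobs(t,(350,135,415,200),thr)])
    print(thr,"side",[(b,onz(s,b[0],116).round(1).tolist()) for b in blobs(s,(345,200,408,265),thr)])
for n,d,(x0,y0,x1,y1) in(("t",t,(345,130,420,205)),("s",s,(335,195,415,275))):
    cv2.imwrite(f"pics/c{n}.png",cv2.resize(d["img"][y0:y1,x0:x1,::-1],None,fx=7,fy=7,interpolation=0))
E
```

```text
Traceback (most recent call last):
  File "h.py", line 7, in onz
    o,v=ray(d,uv);return o+v*(z-o[2])/v[2]
        ~~~^^^^^^
  File "h.py", line 4, in ray
    s=cv2.undistortPoints(np.array([[uv]],float),k,np.array([d["k1"],0,0,0]),criteria=(3,50,1e-10))[0,0]
      ~~~~~~~~~~~~~~~~~~~^^^^^^^^^^^^^^^^^^^^^^^^^^^^^^^^^^^^^^^^^^^^^^^^^^^^^^^^^^^^^^^^^^^^^^^^^^
cv2.error: OpenCV(4.12.0) :-1: error: (-5:Bad argument) in function 'undistortPoints'
> Overload resolution failed:
>  - undistortPoints() got an unexpected keyword argument 'criteria'
>  - undistortPoints() got an unexpected keyword argument 'criteria'
```

```bash
sed -i 's/,criteria=(3,50,1e-10)//; s/k=d\["mtx"\];x=.*/k=d["mtx"]/' h.py
python3 - <<'E'
from bench import get_image
from h import *
t=get_image("top");s=get_image("side")
for thr in(40,50,60):
    print(thr,"top",[(b,onz(t,b[0],116).round(1).tolist()) for b in blobs(t,(350,135,415,200),thr)])
    print(thr,"side",[(b,onz(s,b[0],116).round(1).tolist()) for b in blobs(s,(345,200,408,265),thr)])
for n,d,(x0,y0,x1,y1) in(("t",t,(345,130,420,205)),("s",s,(335,195,415,275))):
    cv2.imwrite(f"pics/c{n}.png",cv2.resize(d["img"][y0:y1,x0:x1,::-1],None,fx=7,fy=7,interpolation=0))
E
```

```text
40 top [(([383.02, 163.77], [27, 23, 13, 13, 99]), [631.7, -204.3, 116.0]), (([390.33, 180.78], [38, 43, 6, 6, 27]), [574.2, -226.9, 116.0])]
40 side []
50 top [(([382.84, 163.7], [26, 22, 15, 14, 158]), [631.9, -203.7, 116.0]), (([390.0, 181.0], [37, 43, 7, 7, 37]), [573.5, -225.7, 116.0])]
50 side [(([367.26, 247.45], [15, 44, 15, 8, 53]), [504.9, -276.3, 116.0])]
60 top [(([358.82, 168.25], [4, 22, 11, 23, 40]), [617.5, -123.2, 116.0]), (([382.99, 163.86], [26, 22, 15, 15, 176]), [631.4, -204.2, 116.0]), (([390.2, 180.89], [37, 43, 8, 7, 44]), [573.9, -226.4, 116.0]), (([389.86, 190.76], [32, 53, 16, 7, 21]), [541.0, -224.3, 116.0])]
60 side [(([377.84, 217.29], [26, 14, 14, 8, 76]), [631.3, -207.2, 116.0]), (([367.02, 247.31], [14, 43, 17, 10, 95]), [504.8, -275.5, 116.0])]
```

View pics/ct.png

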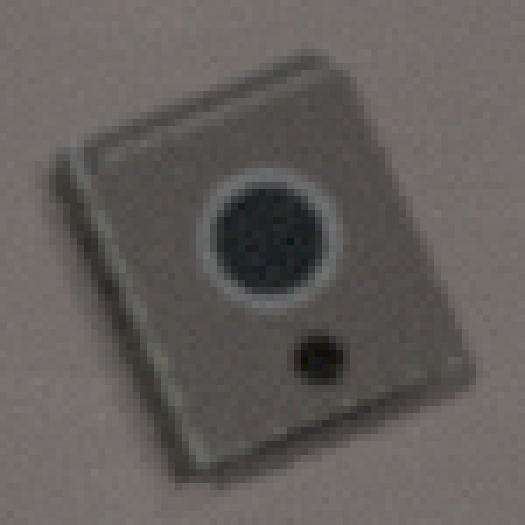

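View pics/cs.png

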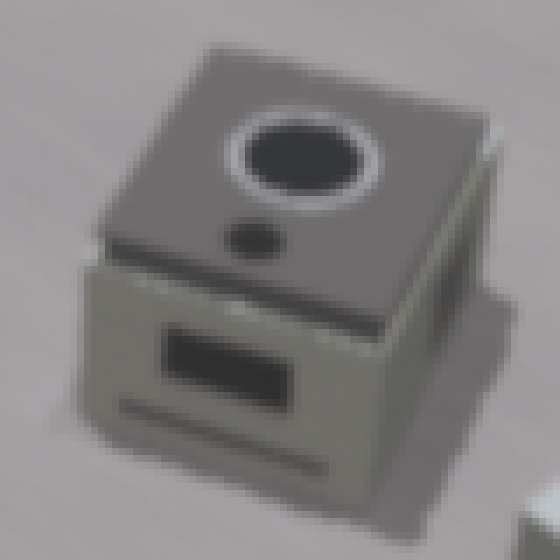

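```bash
cat >> h.py <<'E'
def shift(target):
    from bench import status
    from scipy.spatial.transform import Rotation as R
    s=status.read_state();r=R.from_quat(s["ee_rot"])
    print("clock",s["clock"],"pos",s["position"].round(1),"F",s["contact_force"].round(1),"w",round(s["gripper_width"],1))
    print(r.as_matrix().round(3).tolist());print("shift",r.inv().apply(np.array(target)-s["position"]).round(1))
E
python3 - <<'E'
from h import *
from bench import get_image
s=get_image("side");print(onz(s,(371.3,229.3),116))
o,v=ray(s,(371.0,229.0));print(onz(s,(371.0,229.0),116))
shift([574,-227,231])
E
```

```text
[ 573.26867467 -231.27233831  116.        ]
[ 573.64783437 -229.71730203  116.        ]
clock 0.35 pos [192.3 594.5 231.1] F [ 0.3  0.4 -0.3] w 85.2
[[-0.0, 0.951, -0.308], [-0.001, -0.308, -0.951], [-1.0, 0.0, 0.001]]
shift [4.000e-01 6.160e+02 6.642e+02]
```

Emit:
apply_moves:
  targets: "-3 27 29 0 1; -6 54 58 0 1; -10 81 87 0 1; -10 108 116 0 1; -10 135 145 0 1; -10 162 174 0 1; -10 189 203 0 1; -10 216 232 0 1; -10 243 261 0 1; -10 270 290 0 1"

```text
clock: 1.18
position: [360.2, 233.8, 241.7]
ee_rot: [0.572, 0.416, -0.571, 0.416]
contact_force: [-0.4, 1.0, 0.8]
gripper_width: -0.1
```

Emit:
apply_moves:
  targets: "0 27 29 0 1; 0 54 58 0 1; 0 81 87 0 1; 0 108 116 0 1; 0 135 145 0 1; 0 162 174 0 1; 0 189 203 0 1; 0 216 232 0 1; 0 243 261 0 1; 0 270 290 0 1"

```text
clock: 2.02
position: [528.1, -125.4, 241.5]
ee_rot: [0.572, 0.416, -0.572, 0.416]
contact_force: [1.1, 1.4, 0.5]
gripper_width: -0.1
```

```bash
python3 - <<'E'
from h import *
shift([574,-228,190])
E
```

```text
clock 2.0167 pos [ 528.1 -125.4  241.5] F [1.1 1.4 0.5] w -0.1
[[0.0, 0.951, -0.308], [0.0, -0.308, -0.951], [-1.0, 0.0, -0.0]]
shift [51.5 75.2 83.5]
```

Emit:
apply_moves:
  targets: "0 25 25 0 1; 0 50 50 0 1; 15 65 70 0 1; 35 70 75 0 1; 50 70 75 0 1; 50 70 75 0 1; 50 70 75 0 1"

```text
clock: 2.6
position: [570.7, -216.4, 190.7]
ee_rot: [-0.571, -0.416, 0.572, -0.416]
contact_force: [-0.7, -0.0, 0.5]
gripper_width: 0.3
```

```bash
python3 - <<'E'
from h import *
from bench import get_image
shift([574,-228,190])
for n in("wrist","side"):
    d=get_image(n);im=d["img"][:,:,::-1]
    if n=="side": im=cv2.resize(im[150:290,280:460],None,fx=4,fy=4)
    cv2.imwrite(f"pics/{n}2.png",im)
    if n=="wrist":
        for thr in(30,40,50,60): print([(b,onz(d,b[0],116).round(1).tolist()) for b in blobs(d,(0,0,640,400),thr,200)])
E
```

```text
clock 2.6 pos [ 570.7 -216.4  190.7] F [-0.7 -0.   0.5] w 0.3
[[-0.002, 0.951, -0.308], [-0.0, -0.308, -0.951], [-1.0, -0.002, 0.001]]
shift [ 0.7  6.7 10. ]
[(([329.92, 368.82], [160, 298, 349, 102, 15960]), [439.3, -181.5, 116.0]), (([552.67, 380.93], [491, 351, 117, 49, 2209]), [364.1, -353.4, 116.0])]
[(([279.02, 159.0], [244, 149, 62, 17, 227]), [609.4, -200.5, 116.0]), (([332.89, 195.14], [315, 177, 37, 37, 1051]), [575.7, -226.2, 116.0]), (([338.49, 352.37], [72, 241, 536, 159, 37394]), [452.8, -192.6, 116.0])]
[(([278.42, 152.62], [244, 135, 69, 31, 1034]), [613.4, -201.5, 116.0]), (([333.31, 195.14], [314, 177, 39, 38, 1119]), [575.6, -226.4, 116.0]), (([319.41, 351.11], [32, 240, 576, 160, 43476]), [458.5, -178.9, 116.0])]
[(([280.85, 151.15], [244, 134, 69, 32, 1173]), [613.8, -203.3, 116.0]), (([333.37, 195.17], [314, 177, 40, 38, 1154]), [575.6, -226.5, 116.0]), (([319.13, 351.1], [32, 240, 576, 160, 43859]), [458.6, -178.7, 116.0])]
```

View pics/wrist2.png

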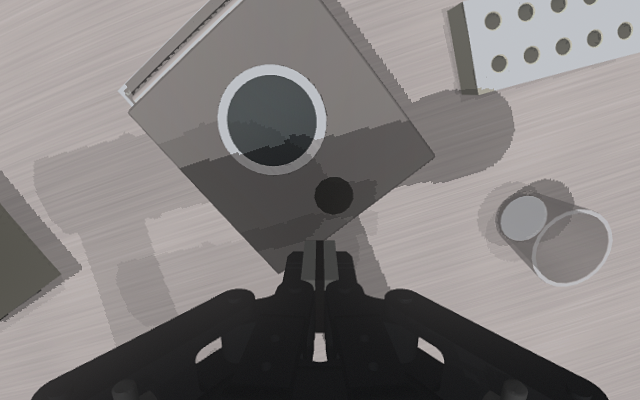

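View pics/side2.png

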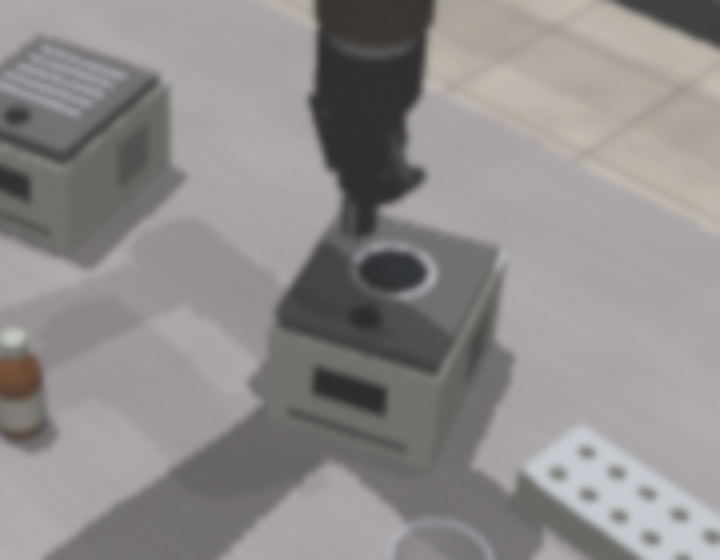

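In the wrist view the pad is at (333,195), which gives (575.6,-226.4) and agrees with the top view. I'll centre over it and descend.

Emit:
apply_moves:
  targets: "0 7 9 0 1; 15 7 9 0 1; 35 7 9 0 1; 50 7 9 0 1; 55 7 9 0 1; 55 7 9 0 1; 55 7 9 0 1; 55 7 9 0 1"

```text
clock: 3.37
position: [576.1, -227.3, 138.0]
ee_rot: [0.572, 0.415, -0.571, 0.417]
contact_force: [0.1, -0.1, 0.7]
gripper_width: -0.3
```

```bash
python3 - <<'E'
from h import *
from bench import get_image
shift([575,-227,116])
for n in("wrist","side"):
    d=get_image(n);im=d["img"][:,:,::-1]
    if n=="side": im=cv2.resize(im[170:290,310:450],None,fx=5,fy=5)
    cv2.imwrite(f"pics/{n}3.png",im)
E
```

```text
clock 3.3667 pos [ 576.1 -227.3  138. ] F [ 0.1 -0.1  0.7] w -0.3
[[0.003, 0.952, -0.307], [-0.001, -0.307, -0.952], [-1.0, 0.003, -0.0]]
shift [22.  -1.2  0.1]
```

View pics/wrist3.png

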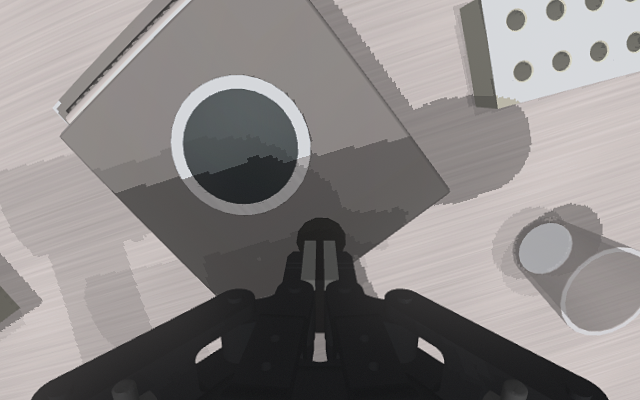

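View pics/side3.png

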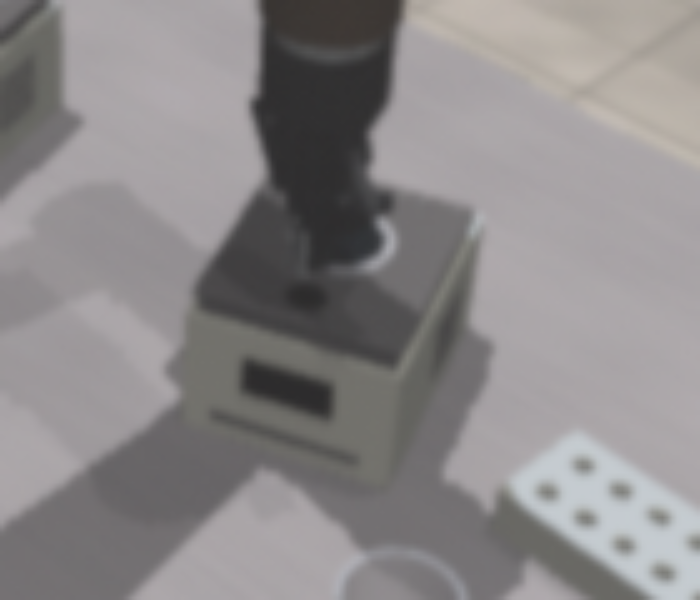

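The fingertips are centred over the pad, which shows at (321,238) in the wrist view. Now I press.

Emit:
apply_moves:
  targets: "8 -1 0 0 1; 16 -1 0 0 1; 21 -1 0 0 1; 24 -1 0 0 1; 27 -1 0 0 1; 29 -1 0 0 1; 30 -1 0 0 1; 30 -1 0 0 1; 30 -1 0 0 1"

```text
clock: 4.22
position: [573.7, -226.6, 107.3]
ee_rot: [-0.571, -0.416, 0.572, -0.416]
contact_force: [-2.9, 1.8, 5.6]
gripper_width: -0.4
```

```bash
python3 - <<'E'
from h import *
shift([575,-227,107.5])
E
```

```text
clock 4.2167 pos [ 573.7 -226.6  107.3] F [-2.9  1.8  5.6] w -0.4
[[-0.001, 0.952, -0.307], [-0.0, -0.307, -0.952], [-1.0, -0.001, 0.0]]
shift [-0.2  1.4 -0. ]
```

The force is 5.6 N at z=107.3, so it is about at the stop. I'll go 1 mm further to confirm.

Emit:
apply_moves:
  targets: "1 0 0 0 1; 1 0 0 0 1; 1 0 0 0 1"

```text
clock: 4.47
position: [573.7, -226.6, 107.0]
ee_rot: [-0.571, -0.416, 0.572, -0.416]
contact_force: [-4.5, 2.3, 9.6]
gripper_width: 0.2
```

The force rises steeply for almost no travel, so the lid is on its stop. Now I withdraw quickly, up and to the front.

Emit:
apply_moves:
  targets: "-20 0 0 0 1; -55 -5 4 0 1; -90 -20 16 0 1; -120 -40 33 0 1; -145 -62 52 0 1; -165 -85 70 0 1; -180 -108 90 0 1; -190 -132 110 0 1; -195 -155 130 0 1; -195 -155 130 0 1"

```text
clock: 5.3
position: [383.3, -303.9, 302.6]
ee_rot: [0.573, 0.414, -0.572, 0.416]
contact_force: [0.5, 0.4, -0.2]
gripper_width: -0.2
```

```bash
python3 - <<'E'
from h import *
from bench import get_image
shift([400,-290,300])
d=get_image("side");im=d["img"][:,:,::-1]
cv2.imwrite("pics/side4.png",im)
E
```

```text
clock 5.3 pos [ 383.3 -303.9  302.6] F [ 0.5  0.4 -0.2] w -0.2
[[0.003, 0.951, -0.311], [-0.002, -0.311, -0.951], [-1.0, 0.003, 0.001]]
shift [  2.6  11.6 -18.4]
```

View pics/side4.png

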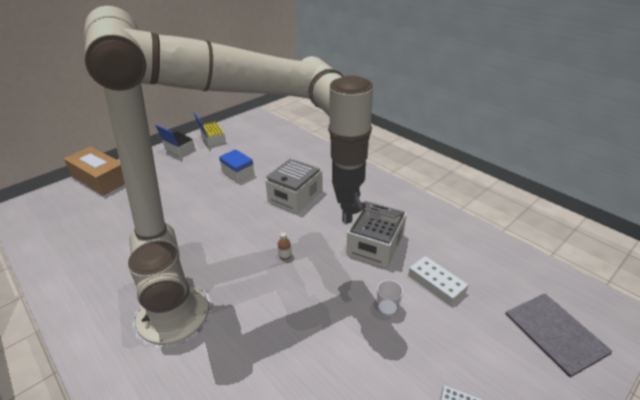

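The hatch is opening: the interior shows at about (380,225), and the arm is clear. I hold and watch.

Emit:
apply_moves:
  targets: "0 0 0 0 1; 0 0 0 0 1; 0 0 0 0 1; 0 0 0 0 1; 0 0 0 0 1; 0 0 0 0 1; 0 0 0 0 1; 0 0 0 0 1; 0 0 0 0 1; 0 0 0 0 1"

```text
clock: 6.18
position: [386.6, -302.7, 300.3]
ee_rot: [-0.572, -0.416, 0.572, -0.416]
contact_force: [0.8, 0.8, 0.4]
gripper_width: -0.1
```

Emit:
apply_moves:
  targets: "0 0 0 0 1; 0 0 0 0 1; 0 0 0 0 1; 0 0 0 0 1; 0 0 0 0 1; 0 0 0 0 1; 0 0 0 0 1; 0 0 0 0 1; 0 0 0 0 1; 0 0 0 0 1"

```text
clock: 7.02
position: [386.6, -302.7, 300.3]
ee_rot: [0.572, 0.416, -0.572, 0.416]
contact_force: [-0.4, 0.7, -0.2]
gripper_width: 0.2
```

```bash
python3 - <<'E'
from h import *
from bench import get_image
a=get_image("side")["img"];b=get_image("top")["img"]
im=np.hstack([cv2.resize(a[150:290,250:420],None,fx=2.3,fy=2.3),cv2.resize(b[110:250,240:410],None,fx=2.3,fy=2.3)])
cv2.imwrite("pics/both5.png",im[:,:,::-1])
E
```

```text
(no output)
```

View pics/both5.png

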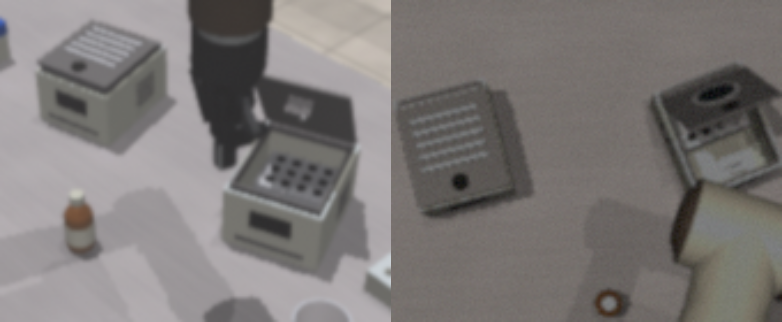

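The windowed hatch stands open (side view of the crop, lid at about (310,105)). The ribbed one is shut and the bottle is in place. I watch for another three seconds or more.

Emit:
apply_moves:
  targets: "0 0 0 0 1; 0 0 0 0 1; 0 0 0 0 1; 0 0 0 0 1; 0 0 0 0 1; 0 0 0 0 1; 0 0 0 0 1; 0 0 0 0 1; 0 0 0 0 1; 0 0 0 0 1"

```text
clock: 7.95
position: [386.6, -302.7, 300.3]
ee_rot: [-0.572, -0.416, 0.572, -0.416]
contact_force: [-0.3, -0.2, 0.4]
gripper_width: 0.2
```

Emit:
apply_moves:
  targets: "0 0 0 0 1; 0 0 0 0 1; 0 0 0 0 1; 0 0 0 0 1; 0 0 0 0 1; 0 0 0 0 1; 0 0 0 0 1; 0 0 0 0 1; 0 0 0 0 1; 0 0 0 0 1"

```text
clock: 8.78
position: [386.6, -302.7, 300.3]
ee_rot: [-0.572, -0.416, 0.572, -0.416]
contact_force: [0.1, 0.0, 0.1]
gripper_width: -0.3
```

Emit:
apply_moves:
  targets: "0 0 0 0 1; 0 0 0 0 1; 0 0 0 0 1; 0 0 0 0 1; 0 0 0 0 1; 0 0 0 0 1; 0 0 0 0 1; 0 0 0 0 1; 0 0 0 0 1; 0 0 0 0 1"

```text
clock: 9.62
position: [386.6, -302.7, 300.3]
ee_rot: [0.572, 0.416, -0.572, 0.416]
contact_force: [1.2, -0.2, -0.3]
gripper_width: 0.2
```

Emit:
apply_moves:
  targets: "0 0 0 0 1; 0 0 0 0 1; 0 0 0 0 1; 0 0 0 0 1; 0 0 0 0 1; 0 0 0 0 1; 0 0 0 0 1; 0 0 0 0 1; 0 0 0 0 1; 0 0 0 0 1"

```text
clock: 10.45
position: [386.6, -302.7, 300.3]
ee_rot: [-0.572, -0.416, 0.572, -0.416]
contact_force: [-0.2, -0.0, -0.6]
gripper_width: 0.0
```

```bash
python3 - <<'E'
from h import *
from bench import get_image
d=get_image("side");a=d["img"];b=get_image("top")["img"]
im=np.hstack([cv2.resize(a[150:320,250:480],None,fx=1.7,fy=1.7),cv2.resize(b[110:280,240:470],None,fx=1.7,fy=1.7)])
cv2.imwrite("pics/both6.png",im[:,:,::-1])
# expected front-edge centre of open lid, seen from the side camera
h=np.array([574.5,-227])+128*np.array([np.cos(.373),np.sin(.373)])
T=np.linalg.inv(d["world_from_camera"])
for q in(0,.8,1.05):
  for s in(68,-68):
    f=h-150*np.cos(q)*np.array([np.cos(.373),np.sin(.373)])+s*np.array([-np.sin(.373),np.cos(.373)])
    p=T@np.r_[f,110+150*np.sin(q),1];u=d["mtx"]@(p[:3]/p[2]);print(q,s,u[:2].round(1),((u[:2]-[250,150])*1.7).round())
E
```

```text
0 68 [347.2 228. ] [165. 133.]
0 -68 [389.4 240.8] [237. 154.]
0.8 68 [354.  192.1] [177.  72.]
0.8 -68 [397.7 203.7] [251.  91.]
1.05 68 [358.  180.8] [184.  52.]
1.05 -68 [401.6 191.9] [258.  71.]
```

View pics/both6.png

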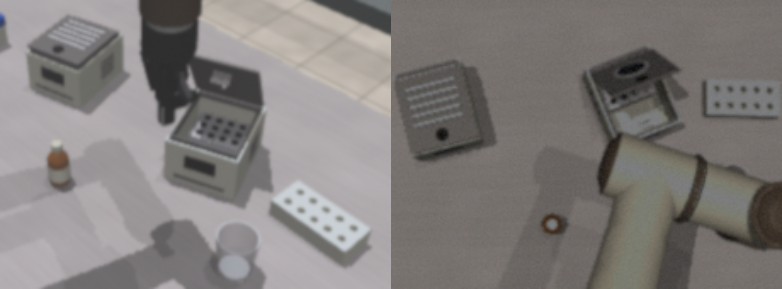

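The lid's front-right corner, at crop pixel (262,70), matches the fully open prediction of (258,71). It has stood open for at least 3.5 s, the ribbed hatch is shut and the loose items are in place.

```bash
python3 -c "
from bench import job;print(job.job_done())"
```

```text
the job is handed in; nothing more can be done
None
```

I pressed the pad on the windowed sample hatch once with the closed fingertips and let go, and the hatch popped fully open. I then handed the job in at about 10.6 s on the clock.

- **Press:** the fingertips went to z = 107.0 mm, and the force rose to about 10 N against the stop. I then withdrew quickly, up and to the front, and did not touch the hatch again.
- **Open:** in the last side picture the lid's front-right corner was at crop pixel (262,70), against (258,71) predicted for 1.05 rad. The hatch already looked open at 7.0 s and still stood open at 10.5 s.
- **Rest of the bench:** the ribbed hatch was shut. By eye, the bottle, rack and beaker stood where they began. The tip box was mostly outside the final close-ups, but the arm passed nowhere near it after the start.
- **Disagreement:** the camera views put the pad's centre up to about 4 mm apart. I aimed between them, and the press reached the stop as expected.

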